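Square the punching slab into its corner

ROBOT

A 6-joint arm with a two-finger parallel gripper is mounted at the origin on the work surface. World frame = base frame: x ahead of the robot, y to its left, z up, the work surface at z = 0. Lengths are in m, angles in rad, forces in N, time in s.
With the tool pointing down it reaches from about 0.25 to 0.725 m from the base axis. Payload 4 kg.
Tool frame: the origin (TCP) lies on the centre line of the jaws, within the pads' length; the fingertips stand 22 mm ahead of it and the grasp point (between the pads) lies 3 mm ahead of it (bot.tip_reach is the distance from the TCP to the fingertips, in m); z points along the fingers, y is the line along which they close (so a half turn about z gives the same grasp; the last joint's range is limited). The gripper opens to 85 mm and grips with 20 to 120 N. Pads are 22 mm wide; open, the fingers measure 114 mm over their backs; the gripper's body (76 mm by 85 mm) begins 54 mm behind the grasp point. The pads swing forward as they close: fully open they stand 13 mm farther back than shut.
Start: joints at [1.132, 0.241, 0.005, 1.335, 0, 1.571], TCP at [0.212, 0.453, 0.233] pointing down, gripper open.
Joint ranges: [-2.72, 2.72], [-1.05, 1.87], [-1.09, 1.28], [-1.99, 2.15], [-1.42, 1.44], [-3.14, 3.14]. Speed limits (rad/s): [2.79, 2.79, 3.14, 3.14, 3.14, 3.14].

INTERFACE

Orientations are given as a unit quaternion [x, y, z, w].
In Python, from workcell import bot gives the robot as it stands. The module is installed in compiled form; this text tells all that it offers.
- The arm moves only by the tool apply_moves, never from a script. Its argument "commands" is a list of rows, each a list of 4 numbers: the shift along the tool's x, y, z scaled (see below), then the turn about the tool's z scaled (see below). In form: [[tx, ty, tz, roll], ...]. A call has exactly 5 rows; each row shifts and turns the commanded pose from where the row before left it, along the tool's axes as they then stand; what a row does not reach is not made up. The controller multiplies each number of a shift by 20 mm and each number of a turn by 60 degrees. A row lasts 1/12 s, in which the tool goes at most 41.7 mm and 7.16 degrees, less where a joint would pass 70% of its speed; a pose out of reach is approached as far as the arm can. A call with a number of a shift or a turn outside -1 to 1 is refused whole. A call with a gripper value outside its range is refused whole. "claw" is the closure, from 0 (fully open) to 1 (shut), set as the call begins (left out, the last holds). The fingers move at their own pace and stop on an object; the grip force is fixed at half the most. Time passes only in rows, so rows that do not move let the fingers close, or fill a call up. It gives the time, the measured TCP pose, the force, the opening and the grip force at its end, in the units of the state.
- bot.get_obs(): the state, without advancing time (a new reading comes with each control period).
- bot.camera(name): name is "scene" or "top"; returns a dict with "image" (384x512x3 uint8, blue, green, red), "camera_matrix" (3x3 intrinsics, pixels), "R" (3x3) and "t" (3): a world point X has camera coordinates R X + t. Camera axes: x right, y down, z forward; pixel columns grow to the right and rows downward; lengths in m; the calibration is good to about 2 mm. A picture is of the moment at which its call begins. There is no depth.
- bot.job_done(): hands the job in; it is judged then, once.
The state is a dict: "clock": time; "joint_pos": joint angles; "joint_vel": joint speeds; "tau": joint torques, N m; "eef_pos": TCP position; "tool_rot": TCP orientation; "ft_force": force on the tool from outside, world axes, zero at the start; "ft_torque": the same for the moment, N m; "grip_width": finger opening in m; "grasp_force": force on a finger pad.
Only numpy, scipy, OpenCV 4.12 (cv2) and the standard library are available. Lean on these libraries where they do the work, as an engineer would, in place of code of your own. Each camera call takes 0.05 s, during which the arm holds its last target. There are 200 camera calls.

TASK

Push the granite punching slab along the bench, with the little rivet tin riding on it, until it sits flush against the wooden fence and also flush against the red stop, not the yellow one. Only push it with the fingers: do not grip, lift or tip the slab, do not touch the tin, which must stay standing on the slab, and leave the other tools where they lie. Finish with the hand clear.

Things in the scene. Friction and masses are not known exactly. Their poses are not given: they have to be found in the camera images.
- slab: Grey speckled granite slab, white nylon board bonded on top; loose, 0.55-0.93 kg, dry friction (pushing takes about 3 to 8 N). 100 mm along its x, 120 mm along its y, 30 mm high (granite 20, board 10, the board 2 mm smaller all round). Origin: centre of its underside; z up. Starts on the robot's side of the fence, between the stops, up to 0.3 rad askew to the fence.
- rivet_tin: Small round brass tin with a copper lid, 40 mm across and 22 mm high, 0.06 kg, standing loose near the middle of the slab's top. Origin: centre of its underside, 30 mm above the bench.
- fence: Pale wooden fence strip with three brass screws, fixed to the bench: 460 mm long, 28 mm thick, 26 mm high. Origin: middle of the foot of its front face (towards the robot). x points into the fence, away from the robot, square to that face; y runs along it; z up. A slab flush against it has its centre 50 mm in front of the face.
- red_stop: Red block fixed at one end of the fence (either end), axes as the fence's: 30 mm wide along y, standing out 65 mm from the fence's front face, 26 mm high; a strap over the fence is 32 mm high, its screw 36. Origin: on the bench, in line with the fence's front face, mid-width; the face the slab meets is 15 mm from it along y, towards the fence's middle.
- yellow_stop: Yellow stop block of the same shape and origin as the red one, fixed at the other end of the fence. The two stops' origins are about 180 to 210 mm to either side of the fence's middle. The slab must not be left at this one.
- dye_jar: Amber glass jar with black cap, 52 mm across, 75 mm high, standing to one side (it and the blue cup change places). Origin: centre of its underside. Leave alone.
- rivet_cup: Blue cup, 60 mm across, 50 mm high, standing to one side. Origin: centre of its underside. Leave alone.
- hammer: Wood-handled hammer lying near the robot at the left, handle towards the middle. Origin: about its middle on the bench. Leave alone.
- awl: Awl with pale wooden handle, lying at the right. Origin: about its middle on the bench. Leave alone.
- pliers: Red-handled pliers, about 160 mm long, lying at the left. Origin: near its middle on the bench. Leave alone.
- bone_folder: Flat white bone folder, 140 x 25 x 6 mm, lying near the robot at the right. Origin: centre of its underside. Leave alone.
There are look-alikes about, which are no part of the job. What is meant by the slab is not blue or purple, and is the larger of those in its own colour.

How it is judged:
By the outcome, as a careful person would: the job done as asked, in the order asked, and still so for the second after the job is handed in, with the robot touching nothing.
It also fails if it takes over 51 s, if anything falls off the work surface, if the arm or the gripper's body presses on something with over 40 N, if the wrist force passes 120 N, or if a joint passes its speed limit or range.

## Working session

There is one attempt and no reset: what is moved stays moved. The work goes in short steps, Python scripts to look and compute and a tool call to move; the robot and the scene stay as the last step left them, time stands still between calls to the robot, and variables do not carry over. Pictures are saved under pics/ and viewed, at most 10 in all, crops included, and the job is handed in when it is done.

Besides the shell and the picture viewer there is one more tool, called after "Request:" as a command line: name --pt "numbers of a row" for each row, then --argument value for the rest. apply_moves: Moves the arm, as the interface text tells. Shifts and turns lie within -1 to 1; 1 stands for 20 mm of shift or 60 degrees of turn. Its arguments: {"type":"object","properties":{"commands":{"type":"array","items":{"type":"array","items":{"type":"number","minimum":-1,"maximum":1}}},"claw":{"type":"number"}},"required":["commands"]}

```bash
mkdir -p pics; python3 - <<'E'
from workcell import bot
import cv2,numpy as np
for n in("scene","top"):
    c=bot.camera(n);cv2.imwrite(f"pics/{n}0.png",c["image"]);np.savez(n+"0.npz",**c);print(n,c["camera_matrix"].tolist(),c["R"].round(4).tolist(),c["t"])
o=bot.get_obs();print(o,bot.tip_reach)
E
```

```text
scene [[491.5779263917646, 0.0, 254.56544551459106], [0.0, 491.5779263917646, 189.44068193055827], [0.0, 0.0, 1.0]] [[0.6789, 0.7341, -0.0141], [0.6184, -0.5821, -0.5279], [-0.3957, 0.3497, -0.8492]] [-0.34391379 -0.26983587  1.52229278]
top [[445.2565247662789, 0.0, 246.39659327484623], [0.0, 445.2565247662789, 193.00134440721914], [0.0, 0.0, 1.0]] [[-0.0035, -1.0, -0.002], [-0.998, 0.0037, -0.0629], [0.0629, 0.0018, -0.998]] [-1.38459316e-04  4.99163571e-01  1.48726454e+00]
{'clock': 0.1, 'joint_pos': array([ 1.13202601e+00,  2.41352672e-01,  3.86447833e-03,  1.33519175e+00,
       -3.24317057e-05,  1.57079441e+00]), 'joint_vel': array([-0.00173554, -0.00090741,  0.00402337, -0.00132185, -0.00113623,
       -0.00073866]), 'tau': array([ 8.66166573e-06, -3.73137009e+01,  2.53010309e+01,  1.08353456e-02,
        3.75676689e-05,  1.53519352e-05]), 'eef_pos': array([0.21218575, 0.45212947, 0.23229657]), 'tool_rot': array([ 2.17628512e-01,  9.76031221e-01, -9.22760738e-04, -1.89138446e-04]), 'ft_force': array([ 0.17683115, -0.10097833,  0.45078912]), 'ft_torque': array([-0.00501181, -0.0490116 , -0.00132149]), 'grasp_force': 0.0, 'grip_width': 0.08542934121021342} 0.022
```

View pics/scene0.png

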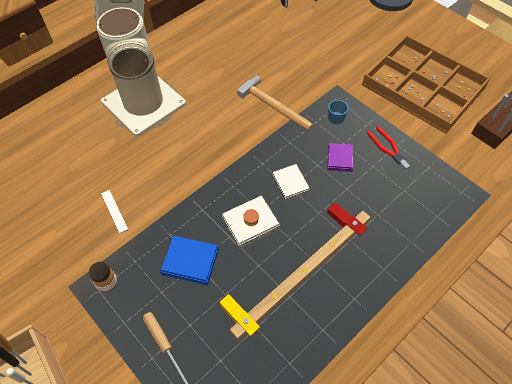

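View pics/top0.png

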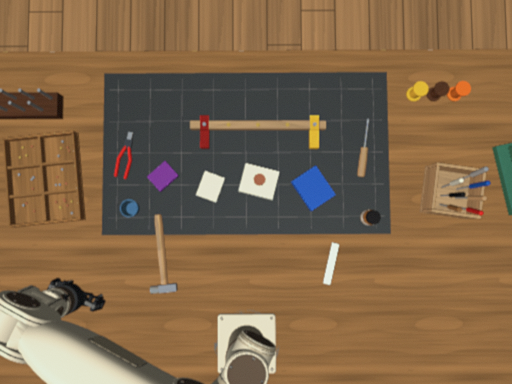

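The scene picture shows the tin-bearing white/grey slab at (250,219) and a smaller white look-alike at (291,181). It also shows the red stop at (347,218) and the yellow stop at (240,315). In the top view the candidates are the white slab with the tin at (259,181), the small white one at (210,186), blue at (313,188) and purple at (162,176). The slab at (259,181) fits: it is the larger of the white ones and carries the tin. I'll confirm that in a crop and measure.

```bash
cat > h.py <<'E'
import cv2,numpy as np
def ray(c,uv,z):
    K,R,t=c["camera_matrix"],c["R"],c["t"]
    uv=np.atleast_2d(np.asarray(uv,float))
    d=np.c_[uv,np.ones(len(uv))]@np.linalg.inv(K).T@R
    o=-R.T@t
    return (o+d*((z-o[2])/d[:,2])[:,None])[:,:2]
def proj(c,X):
    p=c["R"]@np.asarray(X,float)+c["t"];p=c["camera_matrix"]@p;return p[:2]/p[2]
def conts(m,amin):
    return [k for k in cv2.findContours(m.astype(np.uint8)*255,cv2.RETR_EXTERNAL,cv2.CHAIN_APPROX_NONE)[0] if cv2.contourArea(k)>amin]
def mrect(P):  # centre(mm), sizes, angle deg
    r=cv2.minAreaRect((P*1000).astype(np.float32));return [np.round(r[0],1),np.round(r[1],1),round(r[2],1)]
def masks(im):
    h,s,v=[x.astype(int) for x in cv2.split(cv2.cvtColor(im,cv2.COLOR_BGR2HSV))]
    return dict(white=(s<45)&(v>170),red=((h<6)|(h>174))&(s>170)&(v>90),yellow=(h>22)&(h<33)&(s>190)&(v>150),
      blue=(h>100)&(h<120)&(s>170)&(v>120),wood=(h>10)&(h<24)&(s>60)&(v>150), copper=(h<14)&(s>90)&(s<200)&(v>80))
def measure(c,names=("white","red","yellow","blue","wood","copper"),win=None,zs=None):
    M=masks(c["image"]);Z=dict(white=.03,red=.026,yellow=.026,blue=.03,wood=.026,copper=.052)
    for n in names:
        for k in conts(M[n],60):
            P=ray(c,k[:,0],Z[n]);m=P.mean(0)
            if .3<m[0]<.8 and abs(m[1])<.4 and cv2.contourArea(k)<6000: print(n,k[:,0].mean(0).round(),*mrect(P))
E
python3 - <<'E'
from h import *
for n in("top","scene"):
    c=dict(np.load(n+"0.npz"));print(n);measure(c)
s=cv2.imread("pics/scene0.png")[120:350,150:400];t=cv2.imread("pics/top0.png")[100:220,180:360]
cv2.imwrite("pics/crop.png",np.vstack([cv2.resize(s,(400,368)),cv2.resize(t,(345,230)).copy() if 0 else cv2.copyMakeBorder(cv2.resize(t,(345,230)),0,0,0,55,0)]))
E
```

```text
top
white [210. 186.] [522.2 120. ] [71.1 87.3] 69.6
white [259. 181.] [538.9 -42.7] [117.   97.9] 75.7
red [128. 162.] [602.5 396.2] [ 18.2 106.1] 84.0
red [204. 131.] [707.6 140.7] [106.1  27.1] 0.1
yellow [313. 130.] [ 707.8 -229.6] [ 23.7 102.8] 89.2
blue [313. 188.] [ 514.6 -224.4] [117.6 100.1] 33.5
wood [334. 241.] [ 337.8 -306.1] [  39.1 1151.7] 0.3
wood [362. 161.] [ 605.1 -391.3] [20.4 97. ] 81.8
wood [274. 126.] [705.  -72.4] [392.8 102.5] 89.8
copper [259. 179.] [543.  -43.8] [32.7 32.8] 44.7
copper [204. 132.] [702.3 138.1] [111.   33.3] 0.2
scene
white [247. 220.] [538.4 -46.6] [119.3  95.4] 75.0
white [290. 181.] [527.8 112.3] [73.5 90. ] 69.5
red [346. 219.] [707.8 133.2] [106.8  42. ] 1.8
red [384. 143.] [614.5 400.3] [ 51.8 105.6] 77.4
yellow [239. 314.] [ 705.4 -233.2] [106.9  29. ] 0.5
blue [189. 259.] [ 519.5 -229.5] [121.1 100.8] 33.5
wood [237. 325.] [ 718.7 -259.7] [25.3 67.6] 89.4
wood [156. 331.] [ 605.2 -397.8] [24.  98.7] 81.7
wood [299. 273.] [731.2 -47.5] [341.6  30. ] 89.1
wood [362. 217.] [732.7 170.5] [25.7 30.3] 2.1
copper [251. 216.] [544.1 -46.8] [36.5 38.7] 5.6
```

View pics/crop.png

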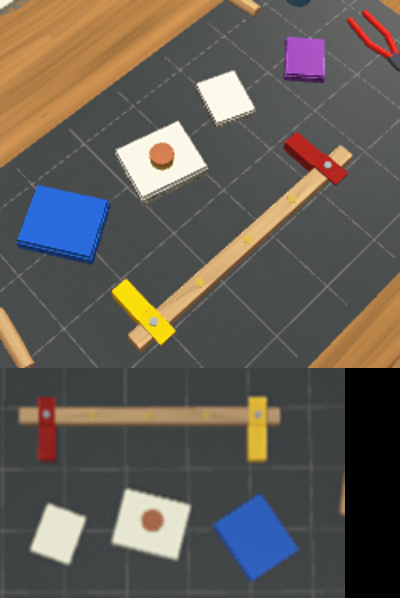

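The crop confirms it: the slab is the larger white-topped one with the copper-lidded tin, about 120x100 mm, and the other white one is only about 87x71 mm. Its centre is near (539,-44) mm, turned about -14°. I'll compute the fence line and start moving.

```bash
cat >> h.py <<'E'
def R6(q):
    from scipy.spatial.transform import Rotation as Ro
    return Ro.from_quat(q).as_matrix()
def todo(o,x,y,z,yaw):
    """units to go in present tool axes to TCP x,y,z (mm); roll units to tool-y heading yaw (deg)"""
    R=R6(o["tool_rot"]);d=np.array([x,y,z])-o["eef_pos"]*1000
    h=np.degrees(np.arctan2(R[1,1],R[0,1]));dr=-(yaw-h)/60
    print("pos",(o["eef_pos"]*1000).round(1),"yaw",h.round(2),"F",o["ft_force"].round(1),"t",o["clock"],"go units",(R.T@d/20).round(2),"roll",dr.round(3))
    c,s=np.cos(np.radians(yaw)),np.sin(np.radians(yaw))
    print(" after roll:",((np.array([[-s,c,0],[c,s,0],[0,0,-1]])@d)/20).round(2))
E
python3 - <<'E'
from h import *
from workcell import bot
M={}
for n in("top","scene"):
    c=dict(np.load(n+"0.npz"));m=masks(c["image"])["wood"]
    # top front edge of fence : walk along world lines at z=.026 from x=.70 up
    for y in np.arange(-.19,.1,.04):
        xs=np.arange(.68,.78,.0005);v=[]
        for x in xs:
            u=proj(c,[x,y,.026]);v.append(cv2.getRectSubPix(c["image"],(1,1),tuple(map(float,u)))[0,0,2])
        v=np.array(v,float);th=(v.max()+v.min())/2;k=np.where(v>th)[0];print(n,round(y,3),xs[k[0]].round(4),xs[k[-1]].round(4))
todo(bot.get_obs(),466,-25,120,75.7)
E
```

```text
top -0.19 0.716 0.746
top -0.15 0.7155 0.7465
top -0.11 0.7155 0.746
top -0.07 0.716 0.746
top -0.03 0.7165 0.7455
top 0.01 0.7165 0.7455
top 0.05 0.7165 0.7465
top 0.09 0.717 0.746
scene -0.19 0.7165 0.744
scene -0.15 0.717 0.7445
scene -0.11 0.7175 0.7445
scene -0.07 0.718 0.745
scene -0.03 0.7185 0.745
scene 0.01 0.7185 0.7455
scene 0.05 0.719 0.7455
scene 0.09 0.7195 0.746
pos [212.2 452.1 232.3] yaw 64.86 F [ 0.2 -0.1  0.5] t 0.1 go units [-21.62 -16.19   5.65] roll -0.181
 after roll: [-18.19 -19.98   5.61]
```

Request:
apply_moves --pt "0 0 0 -0.09" --pt "0 0 0 -0.09" --pt "-0.9 -1 0 0" --pt "-0.9 -1 0 0" --pt "-0.9 -1 0 0" --claw 0

```text
clock: 0.52
eef_pos: [0.2498, 0.3802, 0.2324]
tool_rot: [0.124, 0.992, -0.001, -0.0]
ft_force: [0.6, 0.8, 0.3]
grip_width: 0.0852
grasp_force: 0.0
```

Request:
apply_moves --pt "-0.9 -1 0.3 0" --pt "-0.9 -1 0.3 0" --pt "-0.9 -1 0.3 0" --pt "-0.9 -1 0.3 0" --pt "-0.9 -1 0.3 0"

```text
clock: 0.93
eef_pos: [0.3124, 0.2605, 0.2025]
tool_rot: [0.125, 0.992, -0.0, -0.0]
ft_force: [0.3, 0.3, -0.6]
grip_width: 0.0855
grasp_force: 0.0
```

Request:
apply_moves --pt "-0.9 -1 0.3 0" --pt "-0.9 -1 0.3 0" --pt "-0.9 -1 0.3 0" --pt "-0.9 -1 0.3 0" --pt "-0.9 -1 0.3 0"

```text
clock: 1.35
eef_pos: [0.3748, 0.1414, 0.1726]
tool_rot: [0.125, 0.992, -0.0, -0.0]
ft_force: [0.1, -0.6, 0.4]
grip_width: 0.0852
grasp_force: 0.0
```

```bash
python3 - <<'E'
from h import *
from workcell import bot
todo(bot.get_obs(),466,-25,25,75.7)
E
```

```text
pos [374.8 141.4 172.6] yaw 75.67 F [ 0.1 -0.6  0.4] t 1.35 go units [-6.48 -6.93  7.38] roll -0.001
 after roll: [-6.47 -6.94  7.38]
```

Request:
apply_moves --pt "-0.93 -1 0.3 0" --pt "-0.93 -1 0.3 0" --pt "-0.93 -1 0.3 0" --pt "-0.93 -1 0.3 0" --pt "-0.93 -1 0.3 0"

```text
clock: 1.77
eef_pos: [0.4402, 0.0215, 0.1425]
tool_rot: [0.125, 0.992, -0.0, -0.0]
ft_force: [0.5, 0.4, 0.6]
grip_width: 0.0856
grasp_force: 0.0
```

Request:
apply_moves --pt "-0.9 -1 0.3 0" --pt "-0.7 -0.8 0.3 0" --pt "0 0 0.8 0" --pt "0 0 0.8 0" --pt "0 0 0.8 0"

```text
clock: 2.18
eef_pos: [0.4621, -0.0206, 0.0821]
tool_rot: [0.126, 0.992, 0.0, -0.0]
ft_force: [0.2, 0.1, -0.1]
grip_width: 0.0853
grasp_force: 0.0
```

```bash
python3 - <<'E'
from h import *
from workcell import bot
todo(bot.get_obs(),466,-25,25,75.7)
for n in("top","scene"):
    c=bot.camera(n);measure(c,("white","copper"));cv2.imwrite(f"pics/{n}1.png",c["image"])
    if n=="scene":cv2.imwrite("pics/s1c.png",cv2.resize(c["image"][100:300,160:360],(600,600)))
E
```

```text
pos [462.1 -20.6  82.1] yaw 75.58 F [ 0.2  0.1 -0.1] t 2.1833 go units [-0.25 -0.16  2.86] roll -0.002
 after roll: [-0.25 -0.16  2.86]
white [255. 197.] [485.  -25.7] [103.4 107.1] 89.6
white [210. 186.] [522.  120.1] [71.  85.9] 69.6
white [261. 173.] [562.4 -49.1] [116.3  47.4] 75.7
copper [204. 129.] [702.3 138.1] [111.   33.3] 0.2
white [246. 220.] [538.3 -46.6] [119.3  95.5] 75.1
white [290. 181.] [527.9 112.2] [73.5 90.2] 69.5
copper [251. 216.] [544.1 -46.8] [36.5 38.7] 5.6
```

View pics/s1c.png

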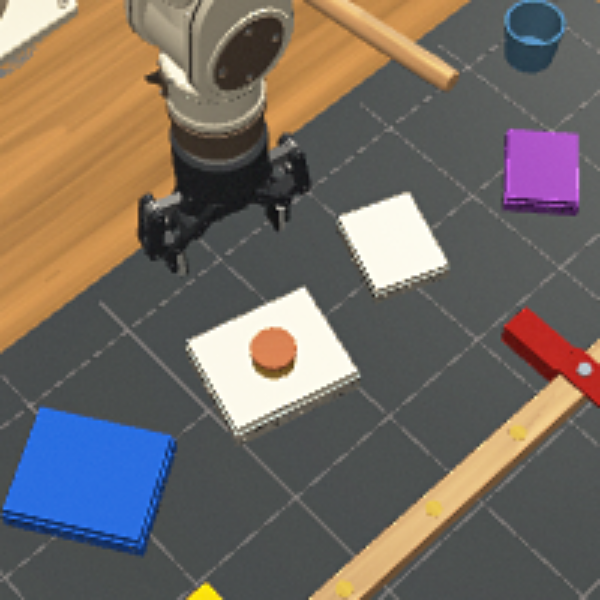

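The close view shows the open hand behind the slab, with a clear gap between the fingers and the slab's near edge at about (250,310) in the crop. The tin is standing at (273,352). Next I lower the hand and make contact.

Request:
apply_moves --pt "0 -0.2 0.7 0" --pt "0 0 0.7 0" --pt "0 0 0.7 0" --pt "0 0 0.6 0" --pt "0 0 0.1 0"

```text
clock: 2.7
eef_pos: [0.4599, -0.0236, 0.026]
tool_rot: [0.125, 0.992, -0.0, -0.001]
ft_force: [-0.3, -0.5, -0.3]
grip_width: 0.0853
grasp_force: 0.0
```

Request:
apply_moves --pt "-0.2 0 0 0" --pt "-0.2 0 0 0" --pt "-0.2 0 0 0" --pt "-0.2 0 0 0" --pt "-0.2 0 0 0"

```text
clock: 3.12
eef_pos: [0.4818, -0.0289, 0.0279]
tool_rot: [0.125, 0.992, 0.0, 0.001]
ft_force: [-0.8, -0.6, 0.1]
grip_width: 0.0852
grasp_force: 0.0
```

```bash
python3 - <<'E'
from h import *
from workcell import bot
todo(bot.get_obs(),605,-30,25,89.5)
c=bot.camera("scene");measure(c,("white","copper"))
E
```

```text
pos [481.8 -28.9  27.9] yaw 75.66 F [-0.8 -0.6  0.1] t 3.1167 go units [-5.98  1.47  0.16] roll -0.231
 after roll: [-6.16  0.    0.15]
white [246. 220.] [538.4 -46.6] [119.4  95.4] 75.0
white [290. 181.] [527.8 112.3] [73.5 90. ] 69.5
copper [251. 216.] [544.1 -47.1] [36.5 39.2] 5.6
```

Request:
apply_moves --pt "-0.2 0 0 0" --pt "-0.2 0 0 0" --pt "-0.25 0 0 0" --pt "-0.25 0 0 0" --pt "-0.25 0 0 0"

```text
clock: 3.58
eef_pos: [0.5034, -0.0346, 0.0271]
tool_rot: [0.125, 0.992, 0.0, 0.0]
ft_force: [-0.8, 0.5, -0.1]
grip_width: 0.0854
grasp_force: 0.0
```

```bash
python3 - <<'E'
from h import *
from workcell import bot
todo(bot.get_obs(),605,-30,25,89.5)
c=bot.camera("scene");measure(c,("white","copper"))
E
```

```text
pos [503.4 -34.6  27.1] yaw 75.66 F [-0.8  0.5 -0.1] t 3.5833 go units [-4.87  1.48  0.11] roll -0.231
 after roll: [-5.08  0.27  0.1 ]
white [246. 220.] [538.4 -46.6] [119.4  95.3] 74.9
white [290. 181.] [527.8 112.3] [73.5 90. ] 69.5
copper [251. 216.] [544.1 -46.8] [36.5 38.7] 5.6
```

```bash
python3 - <<'E'
from h import *
from workcell import bot
a=bot.camera("scene")["image"][160:260,190:320];b=bot.camera("top")["image"][140:220,210:310]
cv2.imwrite("pics/s2.png",np.vstack([cv2.resize(a,(455,350),interpolation=2),cv2.resize(b,(300,240),interpolation=2) if 0 else cv2.copyMakeBorder(cv2.resize(b,(300,240),interpolation=2),0,0,0,155,0)]))
E
```

```text
(no output)
```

View pics/s2.png

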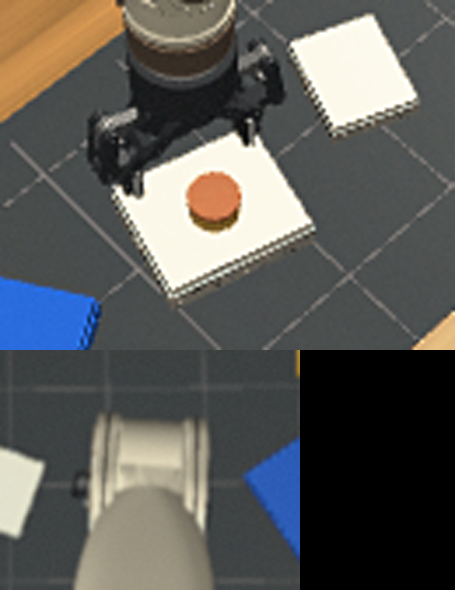

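```bash
python3 - <<'E'
from h import *
from workcell import bot
o=bot.get_obs();R=R6(o["tool_rot"]);c=dict(np.load("scene0.npz"))
print(R.round(3).tolist())
for s in(1,-1):
  for w in(.043,.05):
    for x in (-.011,0):
      for z in(.005,.018,.03,.04):
        P=o["eef_pos"]+R[:,1]*s*w+R[:,0]*x;P[2]=z;print(s,w,x,z,proj(c,P).round(1),(P*1000).round())
E
```

```text
[[-0.969, 0.248, 0.0], [0.248, 0.969, -0.0], [-0.0, 0.0, -1.0]]
1 0.043 -0.011 0.005 [260.3 208. ] [525.   4.   5.]
1 0.043 -0.011 0.018 [260.3 205.5] [525.   4.  18.]
1 0.043 -0.011 0.03 [260.3 203.2] [525.   4.  30.]
1 0.043 -0.011 0.04 [260.3 201.3] [525.   4.  40.]
1 0.043 0 0.005 [258.3 204.8] [514.   7.   5.]
1 0.043 0 0.018 [258.3 202.4] [514.   7.  18.]
1 0.043 0 0.03 [258.3 200.1] [514.   7.  30.]
1 0.043 0 0.04 [258.2 198.1] [514.   7.  40.]
1 0.05 -0.011 0.005 [262.6 206.9] [526.  11.   5.]
1 0.05 -0.011 0.018 [262.6 204.4] [526.  11.  18.]
1 0.05 -0.011 0.03 [262.6 202.1] [526.  11.  30.]
1 0.05 -0.011 0.04 [262.6 200.2] [526.  11.  40.]
1 0.05 0 0.005 [260.6 203.7] [516.  14.   5.]
1 0.05 0 0.018 [260.6 201.3] [516.  14.  18.]
1 0.05 0 0.03 [260.6 199. ] [516.  14.  30.]
1 0.05 0 0.04 [260.6 197. ] [516.  14.  40.]
-1 0.043 -0.011 0.005 [231.6 221.7] [503. -79.   5.]
-1 0.043 -0.011 0.018 [231.4 219.4] [503. -79.  18.]
-1 0.043 -0.011 0.03 [231.1 217.1] [503. -79.  30.]
-1 0.043 -0.011 0.04 [230.9 215.3] [503. -79.  40.]
-1 0.043 0 0.005 [229.7 218.5] [493. -76.   5.]
-1 0.043 0 0.018 [229.4 216.1] [493. -76.  18.]
-1 0.043 0 0.03 [229.2 213.9] [493. -76.  30.]
-1 0.043 0 0.04 [229. 212.] [493. -76.  40.]
-1 0.05 -0.011 0.005 [229.2 222.8] [502. -86.   5.]
-1 0.05 -0.011 0.018 [229.  220.5] [502. -86.  18.]
-1 0.05 -0.011 0.03 [228.7 218.3] [502. -86.  30.]
-1 0.05 -0.011 0.04 [228.5 216.4] [502. -86.  40.]
-1 0.05 0 0.005 [227.4 219.6] [491. -83.   5.]
-1 0.05 0 0.018 [227.1 217.2] [491. -83.  18.]
-1 0.05 0 0.03 [226.8 215. ] [491. -83.  30.]
-1 0.05 0 0.04 [226.5 213.1] [491. -83.  40.]
```

The crop shows the fingertips at scene pixels of about (228,214) and (261,200), over the slab's back edge. So the open tips hover just above the slab top, with no contact force and the slab unmoved. I'll back off, partly close the fingers, which brings the tips forward, and find the bench height gently.

Request:
apply_moves --pt "0 0 -0.3 0" --pt "0.5 0 0 0" --pt "0.5 0 0 0" --pt "0.6 0 0 0" --pt "0.6 0 0 0"

```text
clock: 4.15
eef_pos: [0.4596, -0.0234, 0.0335]
tool_rot: [0.125, 0.992, 0.0, 0.0]
ft_force: [-0.2, 0.1, 0.3]
grip_width: 0.0855
grasp_force: 0.0
```

Request:
apply_moves --pt "0 0 0 0" --pt "0 0 0 0" --pt "0 0 0 0" --pt "0 0 0 0" --pt "0 0 0 0" --claw 0.45

```text
clock: 4.57
eef_pos: [0.4611, -0.0237, 0.0333]
tool_rot: [0.125, 0.992, 0.0, 0.0]
ft_force: [0.5, -0.2, -0.0]
grip_width: 0.0474
grasp_force: 0.0
```

```bash
python3 - <<'E'
from h import *
from workcell import bot
o=bot.get_obs();print(o["grip_width"],o["ft_force"]);todo(o,466,-26,25,75.7)
c=bot.camera("scene");u=proj(c,o["eef_pos"]);print(u)
for z in(0,.01,.02,.03,.04):print(z,proj(c,[*o["eef_pos"][:2],z]).round(1))
x,y=map(int,u);a=c["image"][y-50:y+50,x-50:x+50];cv2.imwrite("pics/s3.png",cv2.resize(a,(600,600),interpolation=2))
print(x,y);measure(c,("white","copper"))
E
```

```text
0.047351845262408786 [ 0.49185825 -0.18065836 -0.00588762]
pos [461.1 -23.7  33.3] yaw 75.65 F [ 0.5 -0.2 -0. ] t 4.5667 go units [-0.27 -0.05  0.42] roll -0.001
 after roll: [-0.27 -0.05  0.41]
[236.17430897 193.78872845]
0 [236.7 200.2]
0.01 [236.6 198.3]
0.02 [236.4 196.4]
0.03 [236.2 194.4]
0.04 [236.1 192.5]
236 193
white [246. 220.] [538.3 -46.6] [119.3  95.5] 75.1
white [290. 181.] [527.8 112.3] [73.5 90. ] 69.5
copper [251. 216.] [544.1 -47.1] [36.5 39.2] 5.6
```

View pics/s3.png

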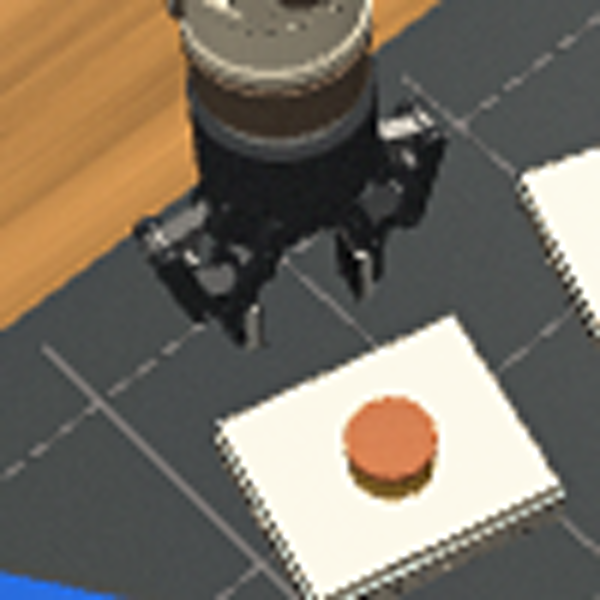

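The crop shows both fingertips at scene pixels (228,200) and (247,193), clear behind the slab, with the tin standing. I'll lower gently while watching the force.

Request:
apply_moves --pt "0 0 0.1 0" --pt "0 0 0.1 0" --pt "0 0 0.1 0" --pt "0 0 0.1 0" --pt "0 0 0 0"

```text
clock: 5.03
eef_pos: [0.4597, -0.0236, 0.0245]
tool_rot: [0.125, 0.992, -0.0, -0.001]
ft_force: [0.3, -1.0, 0.2]
grip_width: 0.047
grasp_force: 0.0
```

Request:
apply_moves --pt "0 0 0.1 0" --pt "0 0 0.1 0" --pt "0 0 0.05 0" --pt "0 0 0 0" --pt "0 0 0 0"

```text
clock: 5.45
eef_pos: [0.4601, -0.0236, 0.02]
tool_rot: [0.125, 0.992, -0.0, -0.0]
ft_force: [0.3, 1.0, -0.2]
grip_width: 0.047
grasp_force: 0.0
```

```bash
python3 - <<'E'
from h import *
from workcell import bot
todo(bot.get_obs(),600,-30,20,89.5)
E
```

```text
pos [460.1 -23.6  20. ] yaw 75.66 F [ 0.3  1.  -0.2] t 5.45 go units [-6.86  1.42  0.  ] roll -0.231
 after roll: [-7.   -0.26  0.  ]
```

Request:
apply_moves --pt "-0.2 -0.1 0.1 0" --pt "-0.2 0 0 0" --pt "-0.2 0 0 0" --pt "-0.2 0 0 0" --pt "-0.2 0 0 0"

```text
clock: 5.87
eef_pos: [0.4798, -0.0307, 0.0182]
tool_rot: [0.125, 0.992, 0.0, 0.0]
ft_force: [-0.0, -0.4, 0.1]
grip_width: 0.0471
grasp_force: 0.0
```

Request:
apply_moves --pt "-0.2 0 0 0" --pt "-0.2 0 0 0" --pt "-0.2 0 0 0" --pt "-0.2 0 0 0" --pt "-0.2 0 0 0"

```text
clock: 6.28
eef_pos: [0.4948, -0.0347, 0.0178]
tool_rot: [0.125, 0.992, 0.0, -0.004]
ft_force: [-8.9, 1.9, 9.4]
grip_width: 0.0469
grasp_force: 6.4
```

```bash
python3 - <<'E'
from h import *
from workcell import bot
todo(bot.get_obs(),600,-30,20,89.5)
c=bot.camera("scene");measure(c,("white","copper"))
E
```

```text
pos [494.8 -34.7  17.8] yaw 75.69 F [-8.9  1.9  9.4] t 6.2833 go units [-5.04  1.53 -0.15] roll -0.23
 after roll: [-5.26  0.28 -0.11]
white [249. 224.] [551.7 -49.9] [119.4  94.9] 75.9
white [290. 181.] [527.8 112.3] [73.5 90. ] 69.5
copper [253. 220.] [557.7 -50.8] [38.2 38.7] 76.2
```

Request:
apply_moves --pt "-0.2 0 -0.1 -0.02" --pt "-0.2 0 0 -0.02" --pt "-0.2 0 0 -0.02" --pt "-0.2 0 0 -0.02" --pt "-0.2 0 0 -0.02"

```text
clock: 6.75
eef_pos: [0.5179, -0.0398, 0.0196]
tool_rot: [0.072, 0.997, -0.0, -0.001]
ft_force: [-3.3, -1.2, -2.1]
grip_width: 0.0469
grasp_force: 1.7
```

```bash
python3 - <<'E'
from h import *
from workcell import bot
todo(bot.get_obs(),600,-30,20,89.5)
c=bot.camera("scene");measure(c,("white","copper"))
E
```

```text
pos [517.9 -39.8  19.6] yaw 81.75 F [-3.3 -1.2 -2.1] t 6.75 go units [-3.99  1.08 -0.03] roll -0.129
 after roll: [-4.1   0.53 -0.02]
white [257. 231.] [576.1 -50.3] [119.5  95.4] 81.4
white [290. 181.] [527.8 112.3] [73.5 90. ] 69.5
copper [260. 226.] [581.5 -49.9] [35.2 39.4] 46.8
```

Request:
apply_moves --pt "-0.25 0 0 -0.02" --pt "-0.25 0 0 -0.02" --pt "-0.25 0 0 -0.02" --pt "-0.25 0 0 -0.02" --pt "-0.25 0 0 -0.02"

```text
clock: 7.22
eef_pos: [0.5434, -0.0423, 0.02]
tool_rot: [0.02, 1.0, -0.0, -0.0]
ft_force: [-3.5, -0.8, -1.8]
grip_width: 0.047
grasp_force: 1.7
```

Request:
apply_moves --pt "-0.25 0 0 -0.02" --pt "-0.25 0 0 -0.01" --pt "-0.25 0 0 0" --pt "-0.25 0 0 0" --pt "-0.2 0 0 0"

```text
clock: 7.63
eef_pos: [0.5675, -0.0424, 0.02]
tool_rot: [0.005, 1.0, 0.0, 0.0]
ft_force: [-3.6, 0.3, -2.3]
grip_width: 0.0467
grasp_force: 1.8
```

```bash
python3 - <<'E'
from h import *
from workcell import bot
todo(bot.get_obs(),609,-30,20,89.5)
c=bot.camera("scene");measure(c,("white","copper"))
E
```

```text
pos [567.5 -42.4  20. ] yaw 89.47 F [-3.6  0.3 -2.3] t 7.6333 go units [-2.07  0.64  0.  ] roll -0.0
 after roll: [-2.07  0.64  0.  ]
white [274. 241.] [626.3 -43. ] [115.4  95.1] 89.4
white [292. 182.] [527.8 112.4] [73.4 90.4] 68.8
copper [276. 238.] [632.1 -44.7] [37.1 38.3] 46.8
```

Request:
apply_moves --pt "-0.25 0 0 0" --pt "-0.25 0 0 0" --pt "-0.25 0 0 0" --pt "-0.25 0 0 0" --pt "-0.25 0 0 0"

```text
clock: 8.1
eef_pos: [0.5921, -0.0428, 0.0203]
tool_rot: [0.005, 1.0, 0.0, -0.0]
ft_force: [-5.4, -0.5, 1.6]
grip_width: 0.0469
grasp_force: 2.5
```

Request:
apply_moves --pt "-0.2 0 0 0" --pt "-0.15 0 0 0" --pt "-0.1 0 0 0" --pt "-0.1 0 0 0" --pt "-0.1 0 0 0"

```text
clock: 8.52
eef_pos: [0.6047, -0.0429, 0.0202]
tool_rot: [0.005, 1.0, 0.0, -0.0]
ft_force: [-5.4, -0.3, 2.0]
grip_width: 0.047
grasp_force: 2.8
```

```bash
python3 - <<'E'
from h import *
from workcell import bot
todo(bot.get_obs(),609,-30,20,89.5)
c=bot.camera("scene");measure(c,("white","copper"))
E
```

```text
pos [604.7 -42.9  20.2] yaw 89.46 F [-5.4 -0.3  2. ] t 8.5167 go units [-0.21  0.65  0.01] roll -0.001
 after roll: [-0.21  0.65  0.01]
white [287. 252.] [665.6 -43.4] [115.4  99.7] 89.5
white [297. 185.] [555.6 118.5] [45.7 88.1] 17.9
white [248. 126.] [310.7 157.2] [ 15.2 145.2] 80.3
white [265. 121.] [329.4 212.2] [ 95.5 133.8] 78.2
copper [286. 248.] [668.2 -45.7] [36.8 37.4] 46.8
```

Request:
apply_moves --pt "-0.1 0 0 0" --pt "-0.1 0 0 0" --pt "-0.1 0 0 0" --pt "0 0 0 0" --pt "0 0 0 0"

```text
clock: 8.98
eef_pos: [0.6083, -0.0431, 0.0201]
tool_rot: [0.005, 1.0, -0.0, -0.002]
ft_force: [-10.3, -0.1, 6.3]
grip_width: 0.0471
grasp_force: 5.4
```

Request:
apply_moves --pt "-0.1 0 0 0" --pt "-0.05 0 0 0" --pt "0 0 0 0" --pt "0 0 0 0" --pt "0 0 0 0"

```text
clock: 9.4
eef_pos: [0.6083, -0.0431, 0.0201]
tool_rot: [0.005, 1.0, -0.0, -0.005]
ft_force: [-17.5, -0.5, 11.3]
grip_width: 0.0471
grasp_force: 8.8
```

Request:
apply_moves --pt "0.4 0 0 0" --pt "0.8 0 0 0" --pt "0.8 0 -0.5 0" --pt "0 0 -1 0" --pt "0 0 -1 0"

```text
clock: 9.82
eef_pos: [0.5744, -0.0427, 0.0707]
tool_rot: [0.005, 1.0, 0.0, 0.001]
ft_force: [1.5, 0.3, 0.3]
grip_width: 0.0471
grasp_force: 0.0
```

Request:
apply_moves --pt "0 0 -1 0.115" --pt "0 0 -1 0.115" --pt "0 0 0 0.115" --pt "0 0 0 0.115" --pt "0 0 0 0.115"

```text
clock: 10.23
eef_pos: [0.577, -0.0428, 0.1121]
tool_rot: [0.304, 0.953, 0.001, 0.004]
ft_force: [-0.3, 0.2, -0.7]
grip_width: 0.047
grasp_force: 0.0
```

Request:
apply_moves --pt "0 0 0 0.115" --pt "0 0 0 0.115" --pt "0 0 0 0.115" --pt "0 0 0 0.115" --pt "0 0 0 0.115"

```text
clock: 10.65
eef_pos: [0.5766, -0.0428, 0.1113]
tool_rot: [0.573, 0.82, 0.002, 0.003]
ft_force: [-0.2, -0.4, 0.3]
grip_width: 0.0474
grasp_force: 0.0
```

Request:
apply_moves --pt "0 0 0 0.115" --pt "0 0 0 0.115" --pt "0 0 0 0.115" --pt "0 0 0 0" --pt "0 0 0 0"

```text
clock: 11.07
eef_pos: [0.5757, -0.0427, 0.111]
tool_rot: [0.707, 0.707, 0.001, 0.001]
ft_force: [0.2, -0.3, 0.3]
grip_width: 0.0468
grasp_force: 0.0
```

```bash
python3 - <<'E'
from h import *
from workcell import bot
todo(bot.get_obs(),664,-138,100,-0.5)
c=bot.camera("scene");measure(c,("white","copper"))
c=bot.camera("top");measure(c,("white","copper"))
E
```

```text
pos [575.7 -42.7 111. ] yaw -0.06 F [ 0.2 -0.3  0.3] t 11.0667 go units [-4.76  4.42  0.57] roll 0.007
 after roll: [-4.73  4.46  0.55]
white [285. 251.] [667.  -45.3] [119.1  95.3] 89.3
white [291. 181.] [527.8 112.3] [73.5 90. ] 69.5
copper [287. 249.] [671.8 -45.8] [36.8 37.3] 46.8
white [210. 186.] [522.  119.7] [70.2 85.6] 69.6
white [255. 217.] [423.3 -32.8] [160.1 554.1] 86.9
white [244. 149.] [645.1   5.6] [ 20.2 139.1] 89.8
copper [204. 133.] [702.3 138.1] [111.   33.3] 0.2
```

Request:
apply_moves --pt "-0.95 0 0 0.007" --pt "-0.95 0 0 0" --pt "-0.95 0 0 0" --pt "-0.95 0 0 0" --pt "-0.95 0 0 0"

```text
clock: 11.58
eef_pos: [0.5734, -0.1385, 0.1103]
tool_rot: [0.71, 0.704, 0.0, 0.001]
ft_force: [0.6, -0.7, -0.1]
grip_width: 0.047
grasp_force: 0.0
```

Request:
apply_moves --pt "0 0.9 0 0" --pt "0 0.9 0 0" --pt "0 0.9 0 0" --pt "0 0.9 0.5 0" --pt "0 0.6 0.5 0"

```text
clock: 12.0
eef_pos: [0.6597, -0.139, 0.0909]
tool_rot: [0.711, 0.704, 0.001, 0.002]
ft_force: [0.7, -0.0, -0.2]
grip_width: 0.0474
grasp_force: 0.0
```

```bash
python3 - <<'E'
from h import *
from workcell import bot
todo(bot.get_obs(),662,-138,20,-0.5)
E
```

```text
pos [ 659.7 -139.    90.9] yaw -0.55 F [ 0.7 -0.  -0.2] t 12.0 go units [0.05 0.1  3.55] roll -0.001
 after roll: [0.05 0.11 3.55]
```

Request:
apply_moves --pt "0 0 0.8 0" --pt "0 0 0.8 0" --pt "0 0 0.8 0" --pt "0 0 0.7 0" --pt "0 0 0.3 0"

```text
clock: 12.42
eef_pos: [0.6558, -0.1383, 0.0195]
tool_rot: [0.711, 0.704, -0.001, -0.001]
ft_force: [-0.2, -0.2, -0.5]
grip_width: 0.0462
grasp_force: 0.0
```

Request:
apply_moves --pt "0.25 0 0 0" --pt "0.25 0 0 0" --pt "0.25 0 0 0" --pt "0.2 0 0 0" --pt "0.2 0 0 0"

```text
clock: 12.83
eef_pos: [0.658, -0.115, 0.0234]
tool_rot: [0.711, 0.703, 0.001, 0.001]
ft_force: [0.3, -0.3, -0.7]
grip_width: 0.0473
grasp_force: 0.0
```

Request:
apply_moves --pt "0.2 0 0 0" --pt "0.2 0 0 0" --pt "0.25 0 0 0" --pt "0.25 0 0 0" --pt "0.25 0 0 0"

```text
clock: 13.25
eef_pos: [0.6575, -0.0951, 0.0231]
tool_rot: [0.712, 0.702, -0.002, 0.002]
ft_force: [-1.6, -7.2, 2.4]
grip_width: 0.0469
grasp_force: 3.3
```

```bash
python3 - <<'E'
from h import *
from workcell import bot
todo(bot.get_obs(),662,-10,20,-0.5)
c=bot.camera("scene");measure(c,("white","copper"))
E
```

```text
pos [657.5 -95.1  23.1] yaw -0.76 F [-1.6 -7.2  2.4] t 13.25 go units [4.26 0.17 0.14] roll -0.004
 after roll: [4.26 0.19 0.16]
white [296. 249.] [668.6 -27.5] [115.2  98.5] 89.5
white [292. 190.] [557.5  88.8] [103.3  28.5] 79.5
white [246. 159.] [390.7  74.6] [ 13.7 146.5] 77.5
white [264. 154.] [408.8 131.3] [100.8 134.7] 76.3
white [282. 140.] [410.9 191.6] [ 11.7 134.1] 74.2
white [285. 136.] [408.8 208. ] [ 14.6 148.4] 76.2
copper [292. 245.] [672.4 -29.4] [37.  37.7] 46.8
```

Request:
apply_moves --pt "0.25 0 0.1 0" --pt "0.25 0 0 0" --pt "0.25 0 0 0" --pt "0.25 0 0 0" --pt "0.25 0 0 0"

```text
clock: 13.72
eef_pos: [0.6583, -0.0702, 0.0215]
tool_rot: [0.712, 0.702, -0.001, 0.002]
ft_force: [-1.7, -8.2, 4.9]
grip_width: 0.0471
grasp_force: 3.7
```

Request:
apply_moves --pt "0.25 0 0 0" --pt "0.25 0 0 0" --pt "0.25 0 0 0" --pt "0.25 0 0 0" --pt "0.25 0 0 0"

```text
clock: 14.13
eef_pos: [0.6585, -0.0453, 0.0215]
tool_rot: [0.712, 0.702, -0.001, 0.002]
ft_force: [-1.1, -7.4, 3.6]
grip_width: 0.0471
grasp_force: 3.8
```

```bash
python3 - <<'E'
from h import *
from workcell import bot
todo(bot.get_obs(),662,-10,20,-0.5)
c=bot.camera("scene");measure(c,("white","copper","red"))
E
```

```text
pos [658.5 -45.3  21.5] yaw -0.77 F [-1.1 -7.4  3.6] t 14.1333 go units [1.77 0.15 0.07] roll -0.005
 after roll: [1.76 0.16 0.07]
white [310. 239.] [670.1  19.7] [ 93.  124.7] 2.7
white [268. 144.] [398.  154.3] [ 16.4 151.3] 81.6
white [286. 139.] [417.  210.1] [ 97.5 137.6] 78.4
white [301. 125.] [413.1 271.3] [ 11.9 140.2] 76.5
white [304. 122.] [409.7 287.3] [ 15.5 153.4] 78.8
copper [306. 233.] [672.9  21. ] [35.3 36. ] 46.8
red [346. 219.] [708.8 133.4] [109.1  41.4] 3.1
red [384. 143.] [614.5 400.3] [ 51.8 105.6] 77.4
```

Request:
apply_moves --pt "0.25 0 0 0" --pt "0.25 0 0 0" --pt "0.25 0 0 0" --pt "0.25 0 0 0" --pt "0.25 0 0 0"

```text
clock: 14.6
eef_pos: [0.6587, -0.0202, 0.0214]
tool_rot: [0.712, 0.702, -0.001, 0.002]
ft_force: [-3.0, -7.8, 4.7]
grip_width: 0.047
grasp_force: 3.9
```

Request:
apply_moves --pt "0.15 0 0 0" --pt "0.1 0 0 0" --pt "0.1 0 0 0" --pt "0.1 0 0 0" --pt "0.1 0 0 0"

```text
clock: 15.02
eef_pos: [0.6588, -0.0093, 0.0214]
tool_rot: [0.712, 0.702, -0.001, 0.002]
ft_force: [-1.5, -7.8, 5.5]
grip_width: 0.0472
grasp_force: 4.0
```

Request:
apply_moves --pt "0.1 0 0 0" --pt "0.1 0 0 0" --pt "0.1 0 0 0" --pt "0 0 0 0" --pt "0 0 0 0"

```text
clock: 15.43
eef_pos: [0.6588, -0.004, 0.0214]
tool_rot: [0.712, 0.702, -0.002, 0.003]
ft_force: [-2.5, -9.2, 5.3]
grip_width: 0.0468
grasp_force: 4.6
```

```bash
python3 - <<'E'
from h import *
from workcell import bot
todo(bot.get_obs(),662,-10,20,-0.5)
c=bot.camera("scene");measure(c,("white","copper"))
E
```

```text
pos [658.8  -4.   21.4] yaw -0.79 F [-2.5 -9.2  5.3] t 15.4333 go units [-0.3   0.16  0.07] roll -0.005
 after roll: [-0.3   0.16  0.07]
white [323. 227.] [669.9  63.6] [114.7  97.3] 89.5
white [286. 132.] [404.3 221.5] [ 16.2 155.9] 84.1
white [317. 113.] [413.1 339.2] [ 12.1 144.6] 78.5
white [320. 109.] [409.2 354.4] [ 14.6 161.4] 79.8
copper [318. 222.] [675.7  63. ] [32.3 40.5] 27.6
```

Nearly at the stop, so I keep pushing slowly until the force rises.

Request:
apply_moves --pt "0.1 0 0 0" --pt "0.1 0 0 0" --pt "0 0 0 0" --pt "0 0 0 0" --pt "0 0 0 0"

```text
clock: 15.9
eef_pos: [0.6588, -0.0038, 0.0214]
tool_rot: [0.713, 0.701, -0.004, 0.005]
ft_force: [-2.2, -16.9, 5.2]
grip_width: 0.0469
grasp_force: 8.8
```

Request:
apply_moves --pt "0.1 0 0 0" --pt "0.05 0 0 0" --pt "0 0 0 0" --pt "0 0 0 0" --pt "0 0 0 0"

```text
clock: 16.32
eef_pos: [0.6588, -0.0038, 0.0215]
tool_rot: [0.713, 0.701, -0.006, 0.007]
ft_force: [-2.1, -24.4, 6.1]
grip_width: 0.0469
grasp_force: 11.9
```

Request:
apply_moves --pt "-0.4 0 0 0" --pt "-0.8 0 0 0" --pt "-0.6 0 -0.5 0" --pt "0 0 -1 0" --pt "0 0 -1 0"

```text
clock: 16.73
eef_pos: [0.6572, -0.0305, 0.07]
tool_rot: [0.712, 0.703, -0.001, -0.001]
ft_force: [0.3, 1.3, 0.9]
grip_width: 0.0471
grasp_force: 0.0
```

Request:
apply_moves --pt "0 -0.9 -1 0" --pt "0 -0.9 -1 0" --pt "0 -0.9 0 0" --pt "0 -0.9 0 -0.115" --pt "0 0 0 -0.115"

```text
clock: 17.15
eef_pos: [0.5829, -0.0286, 0.1112]
tool_rot: [0.619, 0.785, -0.0, -0.001]
ft_force: [-0.9, -0.4, -0.5]
grip_width: 0.0472
grasp_force: 0.0
```

Request:
apply_moves --pt "0 0 0 -0.115" --pt "0 0 0 -0.115" --pt "0 0 0 -0.115" --pt "0 0 0 -0.115" --pt "0 0 0 -0.115"

```text
clock: 17.57
eef_pos: [0.5863, -0.0286, 0.1108]
tool_rot: [0.358, 0.934, 0.001, 0.0]
ft_force: [-0.2, -0.6, -0.2]
grip_width: 0.0468
grasp_force: 0.0
```

Request:
apply_moves --pt "0 0 0 -0.115" --pt "0 0 0 -0.115" --pt "0 0 0 -0.115" --pt "0 0 0 -0.115" --pt "0 0 0 -0.115"

```text
clock: 17.98
eef_pos: [0.5863, -0.0286, 0.1108]
tool_rot: [0.065, 0.998, 0.0, 0.0]
ft_force: [0.4, 0.4, 0.2]
grip_width: 0.0466
grasp_force: 0.0
```

```bash
python3 - <<'E'
from h import *
from workcell import bot
todo(bot.get_obs(),594,52,90,89.5)
im=[]
for n in("top","scene"):
    c=bot.camera(n);measure(c,("white","copper"))
    u=proj(c,[.667,.062,.03]).astype(int);im.append(cv2.resize(c["image"][u[1]-45:u[1]+45,u[0]-60:u[0]+60],(400,300),interpolation=2))
cv2.imwrite("pics/s4.png",np.hstack(im))
c=dict(np.load("top0.npz"));k=[k for k in conts(masks(c["image"])["white"],60) if abs(k[:,0].mean(0)-[210,186]).max()<3][0]
P=ray(c,k[:,0],.03)*1000;print("decoy box",P.min(0),P.max(0),P[P[:,0].argmax()])
E
```

```text
pos [586.3 -28.6 110.8] yaw 82.51 F [0.4 0.4 0.2] t 17.9833 go units [0.14 4.05 1.04] roll -0.117
 after roll: [-0.35  4.04  1.04]
white [210. 186.] [522.  119.7] [70.2 85.6] 69.6
white [253. 215.] [441.4 -11.2] [158.5 553.4] 89.6
white [228. 144.] [659.4  71.5] [106.8 142.7] 87.1
copper [226. 141.] [670.   65.1] [33.2 33.5] 89.9
white [316. 226.] [669.3  63.5] [115.3  98.6] 89.3
white [295. 181.] [537.9 127. ] [ 60.6 101.6] 43.6
copper [317. 222.] [673.  62.] [37.9 36.9] 46.8
decoy box [471.8749575  76.2558877] [572.7181255  166.57016147] [572.7181255  136.63786948]
```

View pics/s4.png

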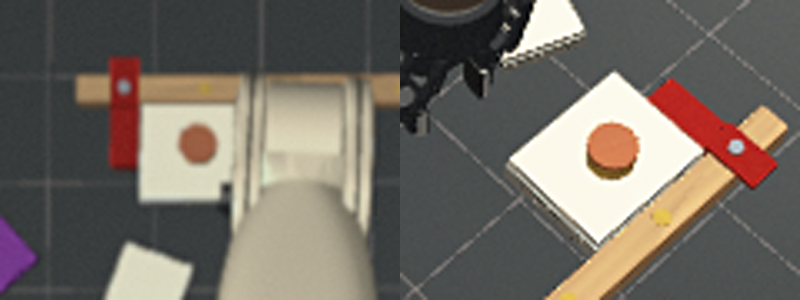

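The picture shows the slab tucked in the corner of fence and red stop, with the tin standing on it. One confirming push into the fence follows.

Request:
apply_moves --pt "0 0 0 -0.117" --pt "-0.3 1 0 0" --pt "0 1 0 0" --pt "0 1 0 0" --pt "0 0.95 0 0"

```text
clock: 18.5
eef_pos: [0.5934, 0.051, 0.1105]
tool_rot: [0.009, 1.0, 0.0, 0.0]
ft_force: [-0.1, -0.4, -0.1]
grip_width: 0.0473
grasp_force: 0.0
```

Request:
apply_moves --pt "0 0 0.9 0" --pt "0 0 0.9 0" --pt "0 0 0.9 0" --pt "0 0 0.9 0" --pt "0 0 0.7 0"

```text
clock: 18.92
eef_pos: [0.5928, 0.0503, 0.023]
tool_rot: [0.009, 1.0, 0.0, -0.001]
ft_force: [0.5, -0.4, 0.3]
grip_width: 0.0466
grasp_force: 0.0
```

Request:
apply_moves --pt "0 0 0.1 0" --pt "-0.15 0 0 0" --pt "-0.15 0 0 0" --pt "-0.15 0 0 0" --pt "-0.15 0 0 0"

```text
clock: 19.33
eef_pos: [0.6069, 0.05, 0.0236]
tool_rot: [0.008, 1.0, 0.0, 0.001]
ft_force: [0.4, -0.4, -0.6]
grip_width: 0.047
grasp_force: 0.0
```

Request:
apply_moves --pt "-0.1 0 0.1 0" --pt "-0.1 0 0 0" --pt "-0.1 0 0 0" --pt "0 0 0 0" --pt "0 0 0 0"

```text
clock: 19.75
eef_pos: [0.6086, 0.0501, 0.0198]
tool_rot: [0.007, 1.0, 0.0, -0.003]
ft_force: [-7.2, -0.7, 4.1]
grip_width: 0.0465
grasp_force: 3.4
```

Request:
apply_moves --pt "-0.1 0 0 0" --pt "-0.05 0 0 0" --pt "0 0 0 0" --pt "0 0 0 0" --pt "0 0 0 0"

```text
clock: 20.17
eef_pos: [0.6087, 0.0501, 0.0194]
tool_rot: [0.007, 1.0, 0.0, -0.006]
ft_force: [-13.1, -0.1, 8.7]
grip_width: 0.0468
grasp_force: 6.4
```

The slab is firm against the fence. I'll back off clear and check.

Request:
apply_moves --pt "0.3 0 0 0" --pt "0.6 0 0 0" --pt "0 0 -0.9 0" --pt "0 0 -1 0" --pt "0 0 -1 0"

```text
clock: 20.58
eef_pos: [0.5962, 0.05, 0.0784]
tool_rot: [0.007, 1.0, -0.0, -0.0]
ft_force: [0.7, -0.1, 0.9]
grip_width: 0.0468
grasp_force: 0.0
```

Request:
apply_moves --pt "0.8 -0.9 -1 0" --pt "0.8 -0.9 -1 0" --pt "0.8 -0.9 -1 0" --pt "0.8 -0.9 0 0" --pt "0.8 -0.9 0 0"

```text
clock: 21.0
eef_pos: [0.5162, -0.0397, 0.1402]
tool_rot: [0.007, 1.0, -0.0, 0.003]
ft_force: [-0.9, -0.8, -0.4]
grip_width: 0.0472
grasp_force: 0.0
```

Request:
apply_moves --pt "0.8 -0.9 0 0" --pt "0.8 -0.9 0 0" --pt "0.8 -0.9 0 0" --pt "0 0 0 0" --pt "0 0 0 0"

```text
clock: 21.42
eef_pos: [0.4662, -0.0929, 0.1386]
tool_rot: [0.009, 1.0, -0.0, 0.001]
ft_force: [0.1, -0.4, 1.4]
grip_width: 0.0469
grasp_force: 0.0
```

```bash
python3 - <<'E'
from h import *
from workcell import bot
todo(bot.get_obs(),594,52,90,89.5)
im=[]
for n in("top","scene"):
    c=bot.camera(n);measure(c,("white","copper","red","blue"))
    u=proj(c,[.667,.082,.03]).astype(int);im.append(cv2.resize(c["image"][u[1]-45:u[1]+45,u[0]-60:u[0]+60],(400,300),interpolation=2))
cv2.imwrite("pics/s5.png",np.hstack(im))
E
```

```text
pos [466.2 -92.9 138.6] yaw 89.02 F [ 0.1 -0.4  1.4] t 21.4167 go units [-6.26  7.35  2.44] roll -0.008
 after roll: [-6.33  7.3   2.43]
white [268. 196.] [486.1 -74.6] [ 13.7 139.2] 80.2
white [210. 186.] [522.1 120.2] [70.9 85.9] 69.8
white [226. 143.] [667.3  66.2] [114.7  95.2] 89.8
copper [226. 141.] [670.   65.1] [33.2 33.5] 89.9
copper [204. 131.] [702.3 138.1] [111.   33.3] 0.2
red [128. 162.] [602.3 395.8] [ 17.  106.2] 82.4
red [204. 131.] [707.6 140.7] [106.1  27.1] 0.1
blue [317. 187.] [ 515.5 -225.6] [117.6  98. ] 33.3
white [316. 225.] [669.3  63.5] [115.3  98.6] 89.3
white [291. 181.] [527.9 112.4] [73.5 90.4] 69.1
copper [317. 223.] [673.  62.] [37.9 36.9] 46.8
red [348. 218.] [708.5 139.1] [108.6  30.3] 1.7
red [384. 143.] [614.5 400.3] [ 51.8 105.6] 77.4
blue [189. 259.] [ 519.5 -229.5] [121.1 100.8] 33.5
```

View pics/s5.png

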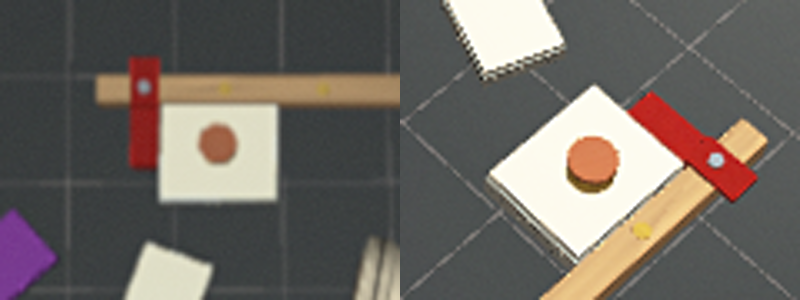

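The slab (crop pixels 160-278, 103-200 in the top view) is flush with the fence and the red stop. The tin is standing on it, the hand is clear, and the blue and small white boards haven't moved.

```bash
python3 -c "
from workcell import bot
print(bot.job_done())"
```

```text
the job is handed in; nothing more can be done
None
```

The job is handed in at about 21.5 s: the last pictures show the slab flush against the fence and the red stop, the tin still standing on it, and the hand clear.

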